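Seat an adhesive cartridge in the bench dispenser and close the hinged clamp

ROBOT

A 7-joint arm with a two-finger parallel gripper is mounted at the origin on the work surface. World frame = base frame: x ahead of the robot, y to its left, z up, the work surface at z = 0. Lengths are in mm, angles in rad, forces in N, time in s.
With the tool pointing down it reaches from about 400 to 875 mm from the base axis. Payload 4.4 kg.
Tool frame: the origin (TCP) lies at the very end of the fingers, on their centre line; the grasp point (between the pads) lies 19 mm behind it; z points along the fingers, y is the line along which they close (so a half turn about z gives the same grasp; the last joint's range is limited). The gripper opens to 85 mm and grips with 20 to 120 N. Pads are 22 mm wide; open, the fingers measure 114 mm over their backs; the gripper's body (76 mm by 85 mm) begins 54 mm behind the grasp point. The pads swing forward as they close: fully open they stand 13 mm farther back than shut.
Start: joints at [-1.335, 0.628, 0.038, 1.517, -0.027, 0.996, -0.02], TCP at [193.181, 620.644, 208.113] pointing down, gripper open.
Joint ranges: [-3.06, 3.06], [-0.37, 2.12], [-1.25, 1.32], [0.18, 2.47], [-1.1, 4.24], [0.23, 1.98], [-2.94, 2.94]. Speed limits (rad/s): [2.57, 2.57, 3.14, 3.14, 3.14, 3.14, 3.14].

INTERFACE

Orientations are given as [roll, pitch, yaw] about the fixed x, y, z axes, in that order (R = Rz(yaw) Ry(pitch) Rx(roll)).
In Python, from cell import read_state, get_image, camera_params, finish_job gives the robot as it stands.
- The arm moves only by the tool arm_command, never from a script. Its argument "deltas" is a list of rows, each an object of numbers: "dx", "dy", "dz": the shift along the world's x, y, z in m; "yaw": the turn about the world's z in degrees; "jaw": the opening, from 0 (shut) to 1 (fully open). A call has 1 to 20 rows; each row is the pose to reach, as a shift and turn from the pose commanded when the call began; what a row does not reach only later rows make up. A row lasts 1/10 s, in which the tool goes at most 50 mm and 8.59 degrees, less where a joint would pass 70% of its speed; a pose out of reach is approached as far as the arm can. A call with a gripper value outside its range is refused whole. The fingers move at their own pace and stop on an object; the grip force is fixed at half the most. Time passes only in rows, so rows that repeat a pose let the fingers close. It gives the time, the measured TCP pose, the force, the opening and the grip force at its end, in the units of the state.
- read_state(): the state, without advancing time (a new reading comes with each control period).
- get_image(name): name is "scene" or "top" or "wrist"; returns (picture, depth): 384x512x3 uint8, red, green, blue; 384x512 float32, mm along the optical axis (not along the pixel's ray), 0 where there is no reading.
- camera_params(name): a dict with "camera_matrix" (3x3 intrinsics, pixels), "extrinsics" (4x4, takes a point from camera to world coordinates). Camera axes: x right, y down, z forward; pixel columns grow to the right and rows downward; lengths in mm; the calibration is good to about 2 mm. A picture is of the moment at which its call begins: read the wrist's pose just before it. camera_params takes no time and is no camera call; for the wrist camera it gives the pose at the moment of the call.
- finish_job(): hands the job in; it is judged then, once.
The state is a dict: "clock": time; "qpos": joint angles; "qd": joint speeds; "tau": joint torques, N m; "eef_pos": TCP position; "tool_rot": TCP orientation; "force": force on the tool from outside, world axes, zero at the start; "torque": the same for the moment, N m; "width": finger opening in mm; "gripper_force": force on a finger pad.
Only numpy, scipy, OpenCV 4.12 (cv2) and the standard library are available. Lean on these libraries where they do the work, as an engineer would, in place of code of your own. Each camera call takes 0.05 s, during which the arm holds its last target. There are 200 camera calls.

TASK

Take the blue-capped cartridge from the black tray and load it, cap forward, into the bench dispenser: ease it back along the bed until its rear flange drops into the end block's slot, then press its rear end down past the spring catch and make sure by feel that it is fully home. Only then close the hinged clamp all the way over it. Use gentle pressure throughout, do not force the clamp, leave the other things in the tray alone.

Things in the scene. Friction and masses are not known exactly. Their poses are not given: they have to be found in the camera images.
- blue_cartridge: Twin-barrel cartridge, blue cap, about 90 g. Origin: on its underside, mid-length of the barrels; x along it towards the cap, z up. Two white 19 mm barrels side by side, 40 mm wide in y together, x -45 to +47, axis 15.5 mm above the origin. Cap 31 mm diameter, x +53 to +64, then a 20 mm plug to +76. Grip across the barrels from above; at x = +25 the fingers stay clear of the clamp saddle.
- blue_flange (a point): Centre of the blue cartridge's rear flange (x = -47 mm on the cartridge's axis; axes as the cartridge's). The flange is a plate 4 mm thick along x, 56 mm wide, 31 mm high, so it stands 6 mm lower than the barrels.
- red_cartridge: The other cartridge, same shape, red cap. Leave it in the tray.
- nozzle_cap: Loose yellow nozzle cap, a cone 22 mm wide and 36 mm high standing in the tray; origin at the centre of its underside. Leave alone.
- punch: Steel cartridge punch lying in the tray, 117 mm long along its x, 12 mm thick. Leave alone.
- tray: Black plastic tray, 300 x 270 mm, rim 24 mm high, walls and floor 4 mm thick, fixed. Origin under its centre.
- dispenser: Bench dispenser fixed to the shelf: steel base 10 mm thick, x -160 to +60, y -48 to +48 mm. Origin on the shelf under the bed's middle; x along the bed to the nose (where the cap goes), z up. Clamp saddle: two cheeks, x -28 to -12 mm, 52 mm high, 8.5 mm thick, 45 mm apart (22.5 mm either side of the middle line); barrels go between them, the flange behind them (lower x).
- bed (a point): Middle of the bed's top face, 34 mm above the dispenser's origin; axes as the dispenser's. Bed: flat rail 30 mm wide, x -32 to +26 mm. Fully down, the barrels lie flat on it, blue_flange 9.5 mm above this point; riding on the tines 17.5 mm; caught on the catch 13 to 16. Pressing the barrels' rear from above with roughly 6 to 14 N forces the flange past the catch; then it is firm.
- end_block_mid (a point): Fixed point on the middle line at bed height, 52 mm behind the bed's middle. The grey end block with the flange slot is adjustable along x and locked where the last user left it (50 N does not shift it); its place is NOT measured: the slot's true centre is up to 13 mm ahead of or behind this point. The slot is 6.5 mm long in x and open from above.
- end_block_top (a point): Fixed point 28 mm above end_block_mid, level with the top of the end block's upright plate (68 mm wide), which stands right behind the slot. Ahead of the slot are two tines, 19 to 22.3 mm either side of the middle, 28 mm long, tops 2 mm above the bed: the flange rides on them until it drops a few mm into the slot onto a sprung round catch, which holds it 4 to 6 mm short of home.
- clamp (a joint): Clamp angle, rad: 0 closed (level over the barrels); starts thrown open to the +y side at 2.5 to 2.75. Stiff hinge (0.06 N m), stays where left. Arm 16 mm wide (dispenser x -28 to -12), 6 mm thick, 70 mm long. Closed, its underside is 53.5 mm up, just over seated barrels (53 mm); a cartridge not down stops it. Swing it over by its tab, pinched at the sides, and press the tab down at the end.
- clamp_tab (a point): Middle of the upper face of the orange tab (18 x 18 mm) at the clamp's free end, 61 mm from the hinge; moves with the clamp. Closed, it is at dispenser y = -34 mm, 60.5 mm up.
- clamp_hinge (a point): Clamp's hinge pin, along the dispenser's x: at dispenser x = -20, y = +27 mm, 56.5 mm up.
Things that resemble listed ones, but are neither listed nor needed, are in the scene too. Leave any orange look-alike of the blue_cartridge alone.

How it is judged (in metres and radians):
On the way:
1. the blue cartridge is fully down in the dispenser (flange in the slot, axis level on the bed) while the clamp is still open (z of blue_flange in the frame of bed between 0.006 and 0.0115 m and x of blue_flange in the frame of bed between -0.07 and -0.034 m and y of blue_cartridge in the frame of bed between -0.006 and 0.006 m and angle between blue_cartridge's own z axis and vertical below 0.05 rad and value of joint clamp above 1.2 rad), for 0.3 s.
At the end, for the whole second after the job is handed in: Blue cartridge at rest fully down in the dispenser: flange centre at most 2 mm above its seated height (9.5 mm over the bed), 34 to 70 mm behind the bed's middle, within 6 mm of the middle line, level within 0.05 rad; clamp closed over it (below 0.045 rad) (z of blue_flange in the frame of bed between 0.006 and 0.0115 m and x of blue_flange in the frame of bed between -0.07 and -0.034 m and y of blue_cartridge in the frame of bed between -0.006 and 0.006 m and angle between blue_cartridge's own z axis and vertical below 0.05 rad and value of joint clamp below 0.045 rad and linear speed of blue_cartridge below 0.02 m/s); the robot touches nothing.
It fails at once if the blue cartridge is pressed against the dispenser with more than 50 N (contact force between blue_cartridge and dispenser above 50 N).
It fails at once if the clamp is closed (below 0.3 rad) before the cartridge is fully down (value of joint clamp below 0.3 rad and z of blue_flange in the frame of bed above 0.0122 m).
It fails at once if the red cartridge is moved by more than 25 mm (distance of red_cartridge from where it was at the start of the episode above 0.025 m).
It fails at once if the nozzle cap is moved by more than 25 mm (distance of nozzle_cap from where it was at the start of the episode above 0.025 m).
It fails at once if the punch is moved by more than 25 mm (distance of punch from where it was at the start of the episode above 0.025 m).
It also fails if it takes over 72 s, if anything falls off the work surface, if the arm or the gripper's body presses on something with over 40 N, if the wrist force passes 120 N, or if a joint passes its speed limit or range.

## Working session

There is one attempt and no reset: what is moved stays moved. The work goes in short steps, Python scripts to look and compute and a tool call to move; the robot and the scene stay as the last step left them, time stands still between calls to the robot, and variables do not carry over. Pictures are saved under pics/ and viewed, at most 10 in all, crops included, and the job is handed in when it is done.

Besides the shell and the picture viewer there is one more tool, called after ">>>" as a command line: name --argument value ..., lists and objects as JSON in quotes. arm_command: Moves the arm, as the interface text tells. Its arguments: {"type":"object","properties":{"deltas":{"type":"array"}},"required":["deltas"]}

```bash
mkdir -p pics; cat > h.py <<'E'
import numpy as np, cv2
from cell import *
def snap(n,f):
    im,d=get_image(n); cv2.imwrite(f'pics/{f}.png',im[:,:,::-1]); p=camera_params(n)
    np.savez(f'pics/{f}.npz',im=im,d=d,K=p['camera_matrix'],T=p['extrinsics']); return im,d
def cloud(f):
    z=np.load(f'pics/{f}.npz'); d=z['d']; K=z['K']; T=np.array(z['T'])
    v,u=np.mgrid[:d.shape[0],:d.shape[1]]
    P=np.stack([(u-K[0,2])/K[0,0]*d,(v-K[1,2])/K[1,1]*d,d],-1)@T[:3,:3].T+T[:3,3]
    P[d==0]=np.nan; return z['im'],P
E
python3 - <<'E'
from h import *
a,_=snap('top','top0'); b,_=snap('scene','scene0')
s=read_state(); print(s['eef_pos'],s['tool_rot'],s['clock'],s['force'])
E
```

```text
[192.98612012 620.05524716 207.29423289] [-3.13987933e+00  7.82443242e-06  2.83980756e+00] 0.1 [-0.42446578 -0.25870774  0.54616809]
```

View pics/top0.png

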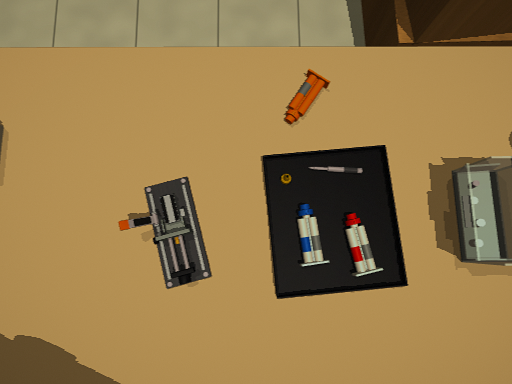

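View pics/scene0.png

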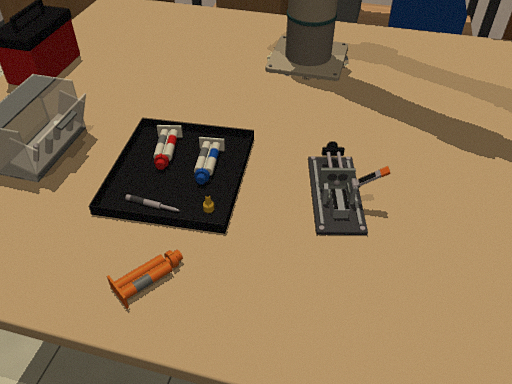

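```bash
python3 - <<'E'
from h import *
im,P=cloud('top0')
a=cv2.resize(im[170:295,110:220],None,fx=4,fy=4,interpolation=cv2.INTER_CUBIC)
b=cv2.resize(im[190:280,280:390],None,fx=3,fy=3,interpolation=cv2.INTER_CUBIC)
c=np.zeros((500,790,3),np.uint8); c[:500,:440]=a; c[:270,450:780]=b
cv2.imwrite('pics/crop0.png',c[:,:,::-1])
for n,(u,v) in dict(origin=(256,192),tab=(124,225),TL=(148,188),TR=(186,181),BL=(169,286),BR=(209,274),cap=(305,209),barl=(306,240),barr=(314,240),flange=(314,263)).items(): print(n,P[v,u].round(1))
hsv=cv2.cvtColor(im,cv2.COLOR_RGB2HSV); z=P[...,2]
roi=np.zeros(z.shape,bool); roi[195:272,285:335]=1
m=roi&(z>12)
q=P[m]; print('cart',m.sum(), np.nanmax(q[:,2]))
np.set_printoptions(linewidth=200,suppress=True)
r,(cx),ang=0,0,0
(c0,wh,an)=cv2.minAreaRect(q[:,:2].astype(np.float32)); print(c0,wh,an)
roi[:]=0; roi[170:295,140:215]=1
m=roi&(z>6)&(z<14); print(cv2.minAreaRect(P[m][:,:2].astype(np.float32)))
print(cv2.boxPoints(cv2.minAreaRect(P[m][:,:2].astype(np.float32))))
o=(hsv[...,0]<15)&(hsv[...,1]>180)&(hsv[...,2]>130); o[:, :110]=0;o[:,140:]=0;o[:215]=0;o[235:]=0
print('tab',o.sum(),np.nanmedian(P[o],0))
E
```

```text
origin [ 6.251e+02 -1.280e+01  6.000e-01]
tab [550.9 238.3  92.2]
TL [634.3 219.7  11.6]
TR [649.6 139.2   7.8]
BL [429.9 168.5  12.5]
BR [452.5  87.1   9.5]
cap [ 583.9 -114.4   28.8]
barl [ 519.7 -114.4   27.3]
barr [ 519.5 -131.1   26.8]
flange [ 473.4 -128.    33.5]
cart 1084 37.62850350080873
(533.2882690429688, -123.24580383300781) (124.7020034790039, 55.8854866027832) 7.315178871154785
((542.522705078125, 155.79867553710938), (219.87619018554688, 96.32772827148438), 14.477895736694336)
[[424.03455  174.94783 ]
 [448.11707   81.679054]
 [661.01086  136.64952 ]
 [636.92834  229.9183  ]]
tab 89 [552.56573294 238.95944054  92.78195467]
```

View pics/crop0.png

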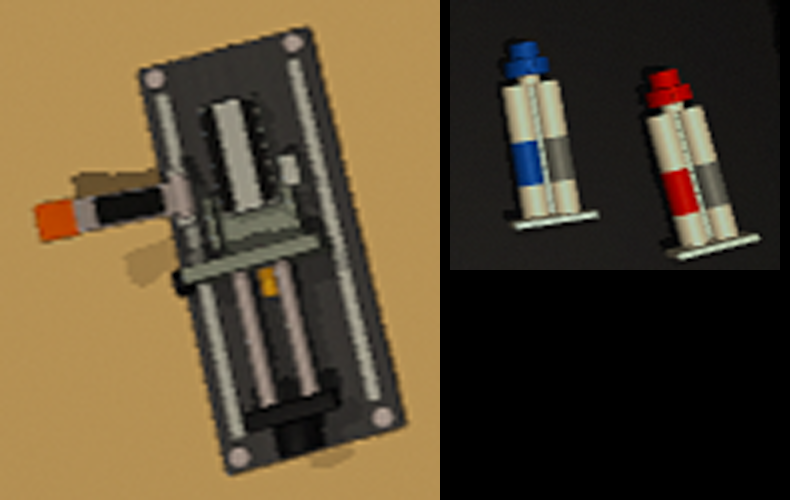

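>>> arm_command --deltas '[{"dx": 0.352, "dy": -0.742, "yaw": 24.6, "jaw": 0.68}, {"dx": 0.352, "dy": -0.742, "yaw": 24.6, "jaw": 0.68}, {"dx": 0.352, "dy": -0.742, "yaw": 24.6, "jaw": 0.68}, {"dx": 0.352, "dy": -0.742, "yaw": 24.6, "jaw": 0.68}, {"dx": 0.352, "dy": -0.742, "yaw": 24.6, "jaw": 0.68}, {"dx": 0.352, "dy": -0.742, "yaw": 24.6, "jaw": 0.68}, {"dx": 0.352, "dy": -0.742, "yaw": 24.6, "jaw": 0.68}, {"dx": 0.352, "dy": -0.742, "yaw": 24.6, "jaw": 0.68}, {"dx": 0.352, "dy": -0.742, "yaw": 24.6, "jaw": 0.68}, {"dx": 0.352, "dy": -0.742, "yaw": 24.6, "jaw": 0.68}, {"dx": 0.352, "dy": -0.742, "yaw": 24.6, "jaw": 0.68}, {"dx": 0.352, "dy": -0.742, "yaw": 24.6, "jaw": 0.68}, {"dx": 0.352, "dy": -0.742, "yaw": 24.6, "jaw": 0.68}, {"dx": 0.352, "dy": -0.742, "yaw": 24.6, "jaw": 0.68}, {"dx": 0.352, "dy": -0.742, "yaw": 24.6, "jaw": 0.68}, {"dx": 0.352, "dy": -0.742, "yaw": 24.6, "jaw": 0.68}, {"dx": 0.352, "dy": -0.742, "yaw": 24.6, "jaw": 0.68}, {"dx": 0.352, "dy": -0.742, "yaw": 24.6, "jaw": 0.68}, {"dx": 0.352, "dy": -0.742, "yaw": 24.6, "jaw": 0.68}, {"dx": 0.352, "dy": -0.742, "yaw": 24.6, "jaw": 0.68}]'

```text
invalid input at $.deltas[0]: expected keys dx, dy, dz, yaw, jaw
```

```bash
python3 - <<'E'
from h import *
s=read_state(); print(s['eef_pos'],s['tool_rot'],s['clock'],s['force'],s['width'])
snap('wrist','w1')
im,P=cloud('w1'); im=np.ascontiguousarray(im)
print([P[v,u].round(1) for v,u in((192,256),(100,150),(300,350))])
E
```

```text
[192.98612012 620.05524716 207.29423289] [-3.13987933e+00  7.82443242e-06  2.83980756e+00] 0.1 [-0.42446578 -0.25870774  0.54616809] 85.53398696416154
[array([223.8, 609. ,   1.3]), array([7.59e+01, 5.21e+02, 3.00e-01]), array([402.8, 688.6,  25.5])]
```

View pics/w1.png

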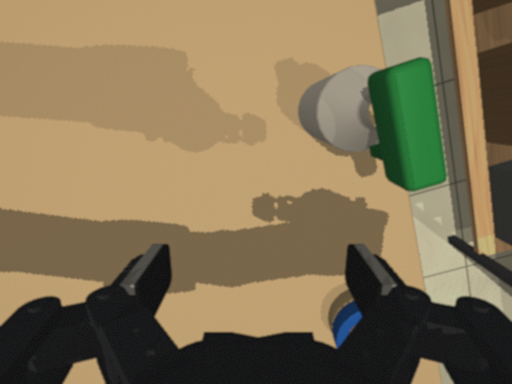

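The wrist picture still shows the start: fingers at about (160,265) and (355,265), and a green-handled mug at (380,120). The move was refused because each row needs all five keys.

>>> arm_command --deltas '[{"dx": 0.352, "dy": -0.742, "dz": 0, "yaw": 24.6, "jaw": 0.68}, {"dx": 0.352, "dy": -0.742, "dz": 0, "yaw": 24.6, "jaw": 0.68}, {"dx": 0.352, "dy": -0.742, "dz": 0, "yaw": 24.6, "jaw": 0.68}, {"dx": 0.352, "dy": -0.742, "dz": 0, "yaw": 24.6, "jaw": 0.68}, {"dx": 0.352, "dy": -0.742, "dz": 0, "yaw": 24.6, "jaw": 0.68}, {"dx": 0.352, "dy": -0.742, "dz": 0, "yaw": 24.6, "jaw": 0.68}, {"dx": 0.352, "dy": -0.742, "dz": 0, "yaw": 24.6, "jaw": 0.68}, {"dx": 0.352, "dy": -0.742, "dz": 0, "yaw": 24.6, "jaw": 0.68}, {"dx": 0.352, "dy": -0.742, "dz": 0, "yaw": 24.6, "jaw": 0.68}, {"dx": 0.352, "dy": -0.742, "dz": 0, "yaw": 24.6, "jaw": 0.68}, {"dx": 0.352, "dy": -0.742, "dz": 0, "yaw": 24.6, "jaw": 0.68}, {"dx": 0.352, "dy": -0.742, "dz": 0, "yaw": 24.6, "jaw": 0.68}, {"dx": 0.352, "dy": -0.742, "dz": 0, "yaw": 24.6, "jaw": 0.68}, {"dx": 0.352, "dy": -0.742, "dz": 0, "yaw": 24.6, "jaw": 0.68}, {"dx": 0.352, "dy": -0.742, "dz": 0, "yaw": 24.6, "jaw": 0.68}, {"dx": 0.352, "dy": -0.742, "dz": 0, "yaw": 24.6, "jaw": 0.68}, {"dx": 0.352, "dy": -0.742, "dz": 0, "yaw": 24.6, "jaw": 0.68}, {"dx": 0.352, "dy": -0.742, "dz": 0, "yaw": 24.6, "jaw": 0.68}]'

```text
clock: 1.95
eef_pos: [545.8, -126.1, 207.7]
tool_rot: [-3.139, 0.0, -3.02]
force: [0.0, -0.5, 0.4]
width: 58.1
gripper_force: 0.0
```

```bash
python3 - <<'E'
from h import *
snap('wrist','w2')
s=read_state(); print(s['eef_pos'],s['tool_rot'],s['clock'])
im,P=cloud('w2'); z=P[...,2]
h=cv2.cvtColor(im,cv2.COLOR_RGB2HSV)
blue=(h[...,0]>100)&(h[...,0]<130)&(h[...,1]>150)&(h[...,2]>60)
print('blue',blue.sum(),np.nanmean(P[blue],0))
roi=(z>14)&(z<45)&(abs(P[...,1]+123)<45)&(abs(P[...,0]-530)<85)
q=P[roi]; print(cv2.minAreaRect(q[:,:2].astype(np.float32)), np.nanpercentile(q[:,2],[5,50,95,99]))
E
```

```text
[ 544.95882941 -122.93789419  207.5531871 ] [ 3.14157767e+00 -9.38260435e-04 -3.01739431e+00] 2.0
blue 678 [ 547.11994932 -109.95185133   29.59297364]
((532.8120727539062, -118.6632308959961), (124.30332946777344, 55.233253479003906), 7.14305305480957) [23.49647641 29.0131393  35.94311879 37.33201789]
```

View pics/w2.png

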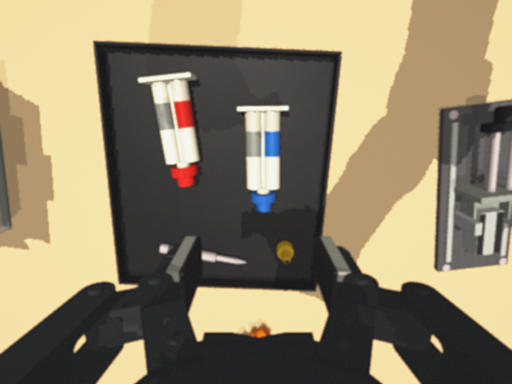

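The tray is seen from the wrist: blue cartridge at (263,150), cap at (263,200), red one at (175,120), clear of each other. The arm was still settling, so I measure again.

```bash
cat >> h.py <<'E'
def cart(f,n='wrist',c=(530,-123)):
    im,P=cloud(f); z=P[...,2]
    roi=(z>14)&(z<45)&(abs(P[...,1]-c[1])<42)&(abs(P[...,0]-c[0])<85)
    return cv2.minAreaRect(P[roi][:,:2].astype(np.float32))
E
python3 - <<'E'
from h import *
snap('wrist','w3')
s=read_state(); print(s['eef_pos'],s['tool_rot'],s['clock'])
print(cart('w3'),cart('top0'))
im,P=cloud('w3'); z=P[...,2]
q=P[(z>20)&(z<40)&(P[...,0]>530)&(P[...,0]<560)&(P[...,1]<-146)&(P[...,1]>-230)]
print('red near y',np.nanpercentile(q[:,1],[1,50,99,100]))
E
```

```text
[ 544.625938   -120.93487083  207.62559973] [ 3.14048878e+00 -1.18178349e-03 -3.01462505e+00] 2.05
((533.009521484375, -119.70122528076172), (124.7616195678711, 55.154361724853516), 7.3459672927856445) ((533.2882690429688, -123.24580383300781), (124.7020034790039, 55.8854866027832), 7.315178871154785)
red near y [-229.83559858 -212.37423921 -197.07884441 -196.29348446]
```

>>> arm_command --deltas '[{"dx": 0, "dy": 0.001, "dz": -0.04, "yaw": 0, "jaw": 0.68}, {"dx": 0, "dy": 0.001, "dz": -0.08, "yaw": 0, "jaw": 0.68}, {"dx": 0, "dy": 0.001, "dz": -0.12, "yaw": 0, "jaw": 0.68}, {"dx": 0, "dy": 0.001, "dz": -0.15, "yaw": 0, "jaw": 0.68}, {"dx": 0, "dy": 0.001, "dz": -0.17, "yaw": 0, "jaw": 0.68}, {"dx": 0, "dy": 0.001, "dz": -0.185, "yaw": 0, "jaw": 0.68}, {"dx": 0, "dy": 0.001, "dz": -0.195, "yaw": 0, "jaw": 0.68}, {"dx": 0, "dy": 0.001, "dz": -0.2, "yaw": 0, "jaw": 0.68}, {"dx": 0, "dy": 0.001, "dz": -0.202, "yaw": 0, "jaw": 0.68}, {"dx": 0, "dy": 0.001, "dz": -0.202, "yaw": 0, "jaw": 0.68}, {"dx": 0, "dy": 0.001, "dz": -0.202, "yaw": 0, "jaw": 0.35}, {"dx": 0, "dy": 0.001, "dz": -0.202, "yaw": 0, "jaw": 0.35}, {"dx": 0, "dy": 0.001, "dz": -0.202, "yaw": 0, "jaw": 0.35}, {"dx": 0, "dy": 0.001, "dz": -0.202, "yaw": 0, "jaw": 0.35}, {"dx": 0, "dy": 0.001, "dz": -0.202, "yaw": 0, "jaw": 0.35}]'

```text
clock: 3.55
eef_pos: [545.2, -120.4, 6.2]
tool_rot: [-3.142, 0.0, -3.014]
force: [-0.2, -0.9, 0.7]
width: 30.2
gripper_force: 0.0
```

```bash
python3 - <<'E'
from h import *
a,_=snap('wrist','w4'); b,_=snap('top','top1'); c,_=snap('scene','sc1')
x=np.zeros((560,800,3),np.uint8); x[:384,:512]=a
x[:240,520:800]=cv2.resize(b[180:300,265:405],(280,240)); x[280:520,520:800]=cv2.resize(c[110:230,100:240],(280,240))
cv2.imwrite('pics/v4.png',x[:,:,::-1]); print(read_state()['width'])
E
```

```text
29.881445306512045
```

View pics/v4.png

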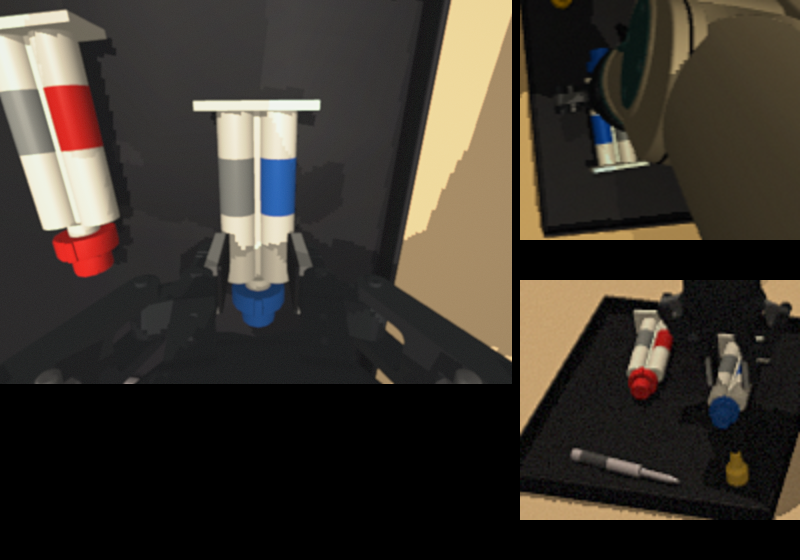

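The fingers straddle the barrels with a small gap at (228,250) and (298,250), and nothing else is disturbed; I close further.

>>> arm_command --deltas '[{"dx": 0, "dy": 0, "dz": 0, "yaw": 0, "jaw": 0.1}, {"dx": 0, "dy": 0, "dz": 0, "yaw": 0, "jaw": 0.1}, {"dx": 0, "dy": 0, "dz": 0, "yaw": 0, "jaw": 0.1}, {"dx": 0, "dy": 0, "dz": 0, "yaw": 0, "jaw": 0.1}]'

```text
clock: 4.1
eef_pos: [545.3, -120.4, 6.2]
tool_rot: [-3.142, 0.0, -3.014]
force: [-0.9, 1.0, 0.2]
width: 8.5
gripper_force: 0.4
```

```bash
python3 - <<'E'
from h import *
a,_=snap('wrist','w5'); c,_=snap('scene','sc2')
x=np.zeros((600,800,3),np.uint8); x[:400,:400]=cv2.resize(a[200:350,180:330],(400,400),interpolation=cv2.INTER_CUBIC)
x[:400,400:]=cv2.resize(c[135:195,180:240],(400,400),interpolation=cv2.INTER_CUBIC)
cv2.imwrite('pics/v5.png',x[:400,:,::-1]); print(read_state()['width'])
E
```

```text
8.341162391569705
```

View pics/v5.png

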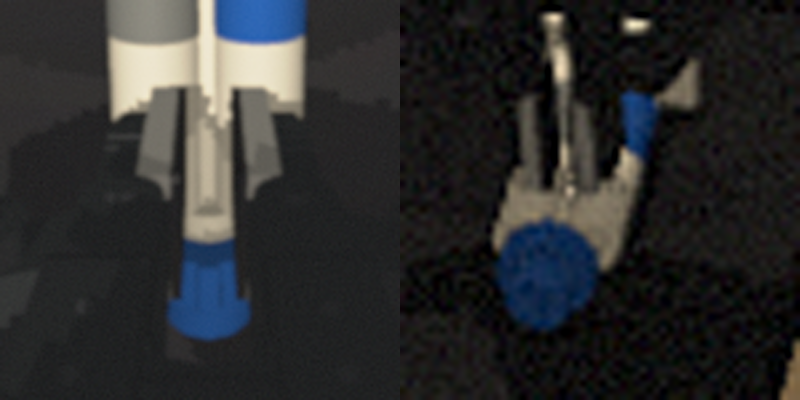

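The pads seem to be closing above the barrels (pads at about (160,140) and (260,140) in the left crop), so I check their heights by depth.

```bash
python3 - <<'E'
from h import *
im,P=cloud('w5')
np.set_printoptions(suppress=True,linewidth=200)
for n,(u,v) in dict(padL=(160,140),padLtip=(150,185),padR=(258,140),padRtip=(262,185),barL=(130,110),barR=(290,110),mid=(208,150),midlow=(208,220),shL=(125,160),shR=(300,160),cap=(208,310),flo=(40,200)).items():
    U,V=180+u*150//400,200+v*150//400; print(n,P[V,U].round(1))
print(cart('w5'), cart('w4'))
im,P=cloud('w4');print('w4 barrel',P[150,235].round(1),P[150,283].round(1),'fl',P[105,256].round(1),'pad',P[245,220].round(1),P[245,298].round(1), 'barrels near pads',P[270,240].round(1),P[300,258].round(1))
E
```

```text
padL [ 535.5 -128.5   55.8]
padLtip [ 534.5 -129.3   72.2]
padR [ 533.2 -113.    56.6]
padRtip [ 532.6 -113.2   72. ]
barL [ 543.8 -135.6   29. ]
barR [ 540.3 -103.6   27.7]
mid [ 553.8 -118.2   22.8]
midlow [ 567.3 -116.4   27.6]
shL [ 540.  -134.2   56.2]
shR [ 536.2 -105.4   56.5]
cap [ 581.9 -114.6   37.6]
flo [ 581.9 -155.6    4.7]
((533.6676635742188, -121.4727783203125), (125.93727111816406, 55.8586311340332), 7.7799072265625) ((533.1131591796875, -121.20118713378906), (125.12326049804688, 56.733428955078125), 7.817697525024414)
w4 barrel [ 494.7 -136.9   31.7] [ 492.1 -113.8   29. ] fl [ 473.1 -129.5   36.8] pad [ 536.4 -138.1   49.4] [ 531.7 -102.6   49.8] barrels near pads [ 560.1 -127.4   29.1] [ 571.6 -115.9   37.9]
```

```bash
python3 - <<'E'
from h import *
np.set_printoptions(suppress=True,linewidth=220)
for f,cols in(('w5',(240,276,258)),('w4',(222,300,210))):
    im,P=cloud(f)
    for u in cols: print(f,u,[(v,*P[v,u].round(0).astype(int),int(im[v,u].mean())) for v in range(222,282,4)])
print(read_state())
E
```

```text
w5 240 [(222, np.int64(532), np.int64(-130), np.int64(31), 221), (226, np.int64(534), np.int64(-130), np.int64(31), 220), (230, np.int64(537), np.int64(-130), np.int64(29), 221), (234, np.int64(536), np.int64(-130), np.int64(36), 109), (238, np.int64(535), np.int64(-129), np.int64(42), 110), (242, np.int64(535), np.int64(-129), np.int64(46), 110), (246, np.int64(535), np.int64(-129), np.int64(51), 109), (250, np.int64(535), np.int64(-129), np.int64(55), 111), (254, np.int64(535), np.int64(-128), np.int64(58), 110), (258, np.int64(536), np.int64(-128), np.int64(61), 109), (262, np.int64(536), np.int64(-128), np.int64(65), 91), (266, np.int64(536), np.int64(-128), np.int64(67), 107), (270, np.int64(534), np.int64(-128), np.int64(74), 71), (274, np.int64(534), np.int64(-128), np.int64(76), 43), (278, np.int64(534), np.int64(-127), np.int64(79), 33)]
w5 276 [(222, np.int64(529), np.int64(-112), np.int64(30), 224), (226, np.int64(531), np.int64(-112), np.int64(30), 224), (230, np.int64(534), np.int64(-111), np.int64(30), 225), (234, np.int64(533), np.int64(-112), np.int64(37), 110), (238,
[... 4084 characters left out ...]
: 4.2, 'qpos': array([ 0.16360815,  0.79639737,  0.00531202,  1.91908639, -0.00918056,  0.42594454,  1.87399715]), 'qd': array([-0.00012014, -0.00015718, -0.00014343, -0.00032773, -0.0004642 ,  0.00169071,  0.00002202]), 'tau': array([  0.00448163, -53.97815466,   0.93024217,  -9.2950058 ,   0.00715066,   0.05214623,   0.00112249]), 'eef_pos': array([ 545.29173034, -120.38395501,    6.17567031]), 'tool_rot': array([-3.14153436,  0.000178  , -3.01407421]), 'force': array([ 0.37152884, -0.25858909,  0.24104141]), 'torque': array([-0.00365982, -0.04266747,  0.06714415]), 'gripper_force': 0.44903220143169165, 'width': 8.341162391569705}<stdin>:5: RuntimeWarning: invalid value encountered in cast
```

Depth shows the finger ends about 27 mm higher than the reported TCP (z≈33, barrel tops at 30). I reopen, go about 24 mm lower, and then close.

>>> arm_command --deltas '[{"dx": 0, "dy": 0, "dz": 0.004, "yaw": 0, "jaw": 0.68}, {"dx": 0, "dy": 0, "dz": 0.004, "yaw": 0, "jaw": 0.68}, {"dx": 0, "dy": 0, "dz": 0.004, "yaw": 0, "jaw": 0.68}, {"dx": 0, "dy": 0, "dz": 0.004, "yaw": 0, "jaw": 0.68}, {"dx": 0, "dy": 0, "dz": 0.004, "yaw": 0, "jaw": 0.68}, {"dx": 0, "dy": 0, "dz": -0.004, "yaw": 0, "jaw": 0.68}, {"dx": 0, "dy": 0, "dz": -0.012, "yaw": 0, "jaw": 0.68}, {"dx": 0, "dy": 0, "dz": -0.018, "yaw": 0, "jaw": 0.68}, {"dx": 0, "dy": 0, "dz": -0.022, "yaw": 0, "jaw": 0.68}, {"dx": 0, "dy": 0, "dz": -0.022, "yaw": 0, "jaw": 0.68}]'

```text
clock: 5.2
eef_pos: [544.5, -120.2, -16.8]
tool_rot: [3.141, -0.002, -3.014]
force: [0.4, -0.6, -0.3]
width: 57.9
gripper_force: 0.0
```

>>> arm_command --deltas '[{"dx": 0, "dy": 0, "dz": 0, "yaw": 0, "jaw": 0.55}, {"dx": 0, "dy": 0, "dz": 0, "yaw": 0, "jaw": 0.48}, {"dx": 0, "dy": 0, "dz": 0, "yaw": 0, "jaw": 0.4}, {"dx": 0, "dy": 0, "dz": 0, "yaw": 0, "jaw": 0.3}, {"dx": 0, "dy": 0, "dz": 0, "yaw": 0, "jaw": 0.3}, {"dx": 0, "dy": 0, "dz": 0, "yaw": 0, "jaw": 0.3}]'

```text
clock: 5.8
eef_pos: [545.5, -120.5, -15.3]
tool_rot: [-3.141, 0.001, -3.014]
force: [-0.9, -0.3, 5.7]
width: 37.8
gripper_force: 59.9
```

>>> arm_command --deltas '[{"dx": 0, "dy": 0, "dz": 0.005, "yaw": 0, "jaw": 0.3}, {"dx": 0, "dy": 0, "dz": 0.02, "yaw": 0, "jaw": 0.3}, {"dx": 0, "dy": 0, "dz": 0.05, "yaw": 0, "jaw": 0.3}, {"dx": 0, "dy": 0, "dz": 0.09, "yaw": 0, "jaw": 0.3}, {"dx": 0, "dy": 0, "dz": 0.13, "yaw": 0, "jaw": 0.3}, {"dx": 0, "dy": 0, "dz": 0.15, "yaw": 0, "jaw": 0.3}, {"dx": 0, "dy": 0, "dz": 0.15, "yaw": 0, "jaw": 0.3}, {"dx": 0, "dy": 0, "dz": 0.15, "yaw": 0, "jaw": 0.3}]'

```text
clock: 6.6
eef_pos: [545.1, -120.3, 134.8]
tool_rot: [-3.141, 0.001, -3.014]
force: [-0.5, 0.2, -1.0]
width: 38.3
gripper_force: 60.3
```

```bash
cat >> h.py <<'E'
D=np.array([590.9,168.3]); YD=np.radians(14.48)
def todisp(P,D=D,Y=YD):
    c,s=np.cos(Y),np.sin(Y); q=P.copy(); q[...,0]=(P[...,0]-D[0])*c+(P[...,1]-D[1])*s; q[...,1]=-(P[...,0]-D[0])*s+(P[...,1]-D[1])*c; return q
E
python3 - <<'E'
from h import *
np.set_printoptions(suppress=True,linewidth=220)
im,P=cloud('top0'); q=todisp(P)
m=(q[...,2]>22)&(abs(q[...,1])<48)&(q[...,0]>-165)&(q[...,0]<62)
# max-height map, 6mm cells
for x in range(60,-100,-5):
    r=[]
    for y in range(45,-46,-6):
        k=m&(abs(q[...,0]-x)<2.5)&(abs(q[...,1]-y)<3); r.append('%3d'%np.median(q[k][:,2]) if k.any() else '  .')
    print('%4d'%x,' '.join(r))
a,_=snap('wrist','w6'); s=read_state(); print(s['eef_pos'],s['tool_rot'],s['width'],s['force'])
im,P=cloud('w6'); e=s['eef_pos']; z=P[...,2]
k=(abs(P[...,0]-e[0]+20)<110)&(abs(P[...,1]-e[1])<45)&(z>100)&(z<e[2]+60)
for dx in range(-90,0,6):
    c=k&(abs(P[...,0]-e[0]-dx)<3); print(dx,c.sum(),np.nanpercentile(P[c][:,2],[50,97]).round(1) if c.any() else'', np.nanpercentile(P[c][:,1],[2,98]).round(1) if c.any() else '')
E
```

```text
60   .   .   .   .   .   .   .   .   .   .   .   .   .   .   .   .
  55   .   .   .   .   .   .   .   .   .   .   .   .   .   .   .   .
  50   .   .   .   .   .   .   .   .   .   .   .   .   .   .   .   .
  45   .   .   .   .   .   .   .   .   .   .   .   .   .   .   .   .
  40   .   .   .   .   .   .   .   .   .   .   .   .   .   .   .   .
  35   .   .   .   .   .   .   .   .   .   .   .   .   .   .   .   .
  30   .   .   .   .   .   .   .   .   .   .   .   .   .   .   .   .
  25   .   .   .   .   .  33  33  33  33  31  30   .   .   .   .   .
  20   .   .   .   .   .  33  33  33  33  33  32   .   .   .   .   .
  15   .   .   .   .   .  33  34  33  33  34  33   .   .   .   .   .
  10   .   .   .   .   .  33  34  32  33  33  33   .   .   .   .   .
   5   .   .   .   .   .  33  33  32  32  33  33   .   .   .   .   .
   0   .   .   .   .   .  34  33  33  33  32  34   .   .   .   .   .
  -5   .   .   .  58  53  32  33  33  33  32  31   .   .   .   .   .
 -10  73  64  58  58  54  33  33  33  34  33  33   .   .   .   .   .
 -15  72  68  63  60  45  32  33  33  33  33  32  48  52  37   .   
[... 1060 characters left out ...]
.  44  45   .   .  46  45   .   .   .   .   .
[ 544.40360628 -120.17073441  133.79725322] [ 3.14120384 -0.00113845 -3.01401216] 37.67496858678042 [-0.5683488  -0.56376058 -1.31565162]
-90 0  
-84 0  
-78 245 [185.3 186.5] [-118.7 -101.6]
-72 1587 [185.  186.4] [-154.5 -104.4]
-66 1576 [178.2 185.6] [-155.5 -109.7]
-60 1371 [177.8 179.9] [-146.1 -108.7]
-54 1304 [177.9 179.9] [-145.4 -108. ]
-48 1275 [178. 180.] [-144.6 -107. ]
-42 1221 [178.1 180. ] [-143.9 -106.1]
-36 1175 [178.1 180. ] [-143.1 -105.4]
-30 1138 [178.2 180.1] [-142.3 -104.5]
-24 1087 [178.1 180.1] [-141.4 -103.7]
-18 1033 [178. 180.] [-140.7 -102.9]
-12 1751 [178.4 191.8] [-139.   -88.6]
-6 1649 [178.5 192. ] [-150.1 -100.9]
```

>>> arm_command --deltas '[{"dx": 0.01, "dy": 0.03, "dz": 0, "yaw": 1, "jaw": 0.3}, {"dx": 0.02, "dy": 0.07, "dz": 0, "yaw": 2, "jaw": 0.3}, {"dx": 0.03, "dy": 0.11, "dz": 0, "yaw": 3, "jaw": 0.3}, {"dx": 0.04, "dy": 0.15, "dz": 0, "yaw": 4, "jaw": 0.3}, {"dx": 0.05, "dy": 0.19, "dz": 0, "yaw": 5, "jaw": 0.3}, {"dx": 0.06, "dy": 0.23, "dz": 0, "yaw": 6, "jaw": 0.3}, {"dx": 0.07, "dy": 0.27, "dz": 0, "yaw": 7, "jaw": 0.3}, {"dx": 0.08, "dy": 0.29, "dz": 0, "yaw": 7.2, "jaw": 0.3}, {"dx": 0.08, "dy": 0.297, "dz": 0, "yaw": 7.2, "jaw": 0.3}, {"dx": 0.08, "dy": 0.297, "dz": 0, "yaw": 7.2, "jaw": 0.3}, {"dx": 0.08, "dy": 0.297, "dz": 0, "yaw": 7.2, "jaw": 0.3}, {"dx": 0.08, "dy": 0.297, "dz": 0, "yaw": 7.2, "jaw": 0.3}, {"dx": 0.08, "dy": 0.297, "dz": 0, "yaw": 7.2, "jaw": 0.3}]'

```text
clock: 7.95
eef_pos: [625.1, 174.8, 134.2]
tool_rot: [-3.141, -0.0, -2.891]
force: [0.5, -0.0, -1.3]
width: 38.1
gripper_force: 60.3
```

```bash
cat > m.py <<'E'
import sys
from h import *
np.set_printoptions(suppress=True,linewidth=220)
f=sys.argv[1]
im,_=snap('wrist',f); s=read_state(); e=s['eef_pos']; print(e,s['tool_rot'],s['width'],s['force'])
im,P=cloud(f); q=todisp(P); et=todisp(e)
z=q[...,2]; k=(z>e[2]+20)&(z<e[2]+56)&(abs(q[...,1]-et[1])<40)&(q[...,0]>et[0]-100)&(q[...,0]<et[0]-15)
fl=k&(z>e[2]+48.5)
p=np.c_[q[fl][:,:2]]; p=p[p[:,0]<et[0]-55]
print('tcp disp',et.round(1),'flange rect',cv2.minAreaRect(p.astype(np.float32)),'z',np.median(q[fl][:,2]))
b=k&~fl&(q[...,0]>et[0]-64)
for x0,x1 in((-62,-50),(-45,-33),(-32,-20)):
    c=b&(q[...,0]>et[0]+x0)&(q[...,0]<et[0]+x1); print('barrel',x0,np.percentile(q[c][:,1],[1,99]).round(1),np.percentile(q[c][:,2],[90]).round(1))
d=(abs(q[...,1])<60)&(q[...,0]<65)&(q[...,0]>-165)
r=d&(z>6)&(z<14); print('base rect',cv2.minAreaRect(q[r][:,:2].astype(np.float32)))
pl=(abs(q[...,1])<40)&(abs(q[...,0]+60)<15)&(z>55)&(z<66); pp=q[pl]
if len(pp): print('plate',len(pp),np.percentile(pp[:,0],[1,99]),np.percentile(pp[:,1],[1,99]),np.median(pp[:,2]))
E
python3 m.py w7
```

```text
[625.23162548 175.19951778 134.2639569 ] [-3.14113454 -0.00013969 -2.89024989] 37.83396185006773 [-0.52662804 -0.40709243 -0.8249216 ]
tcp disp [ 35.   -1.9 134.3] flange rect ((-37.87762451171875, -1.3363780975341797), (56.12435531616211, 3.985095739364624), 89.96515655517578) z 185.64539459975484
barrel -62 [-20.5  17.7] [179.8]
barrel -45 [-20.5  18. ] [180.]
barrel -32 [-20.5  18. ] [180.1]
base rect ((-33.677207946777344, 1.9718818664550781), (186.32095336914062, 96.14746856689453), 0.08193943649530411)
plate 1065 [-62.20247   -54.1121557] [-30.95986913  34.91207865] 63.0952543431049
```

View pics/w7.png

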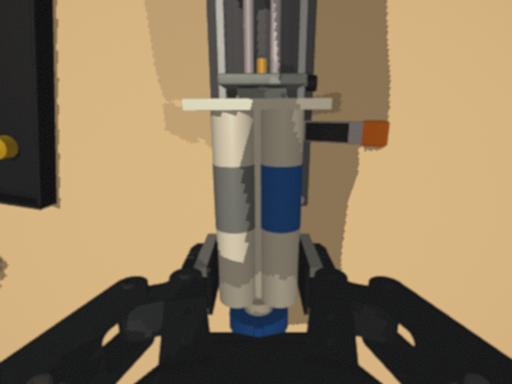

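Flange at (257,104), level and square to the bed, with the cartridge about 3.3 mm to the −y side of the dispenser's middle line; the end plate is at (262,80). I correct sideways and go down to just above the tines.

>>> arm_command --deltas '[{"dx": -0.001, "dy": 0.003, "dz": -0.02, "yaw": 0, "jaw": 0.3}, {"dx": -0.001, "dy": 0.003, "dz": -0.05, "yaw": 0, "jaw": 0.3}, {"dx": -0.001, "dy": 0.003, "dz": -0.065, "yaw": 0, "jaw": 0.3}, {"dx": -0.001, "dy": 0.003, "dz": -0.07, "yaw": 0, "jaw": 0.3}, {"dx": -0.001, "dy": 0.003, "dz": -0.07, "yaw": 0, "jaw": 0.3}, {"dx": -0.001, "dy": 0.003, "dz": -0.07, "yaw": 0, "jaw": 0.3}, {"dx": -0.001, "dy": 0.003, "dz": -0.07, "yaw": 0, "jaw": 0.3}]'

```text
clock: 8.7
eef_pos: [625.2, 179.9, 65.4]
tool_rot: [3.141, 0.002, -2.889]
force: [1.1, -0.0, -0.9]
width: 37.7
gripper_force: 60.3
```

```bash
python3 m.py w8
```

```text
[625.06087267 179.84760369  65.33070707] [ 3.14147727  0.00209392 -2.8885195 ] 37.95228132683446 [-0.60155519  0.26422225 -1.77123882]
tcp disp [36.   2.6 65.3] flange rect ((-36.987056732177734, 2.935434341430664), (3.9884989261627197, 56.235816955566406), 0.04988643154501915) z 116.53448728976974
barrel -62 [-16.1  22.2] [110.7]
barrel -45 [-16.1  22.4] [111.]
barrel -32 [-16.   22.5] [111.]
base rect ((-22.108795166015625, 1.6677284240722656), (163.76080322265625, 96.39945983886719), 0.05030890926718712)
plate 2261 [-62.33508318 -54.53542652] [-31.23095244  34.57496335] 62.90239854048983
```

>>> arm_command --deltas '[{"dx": 0.0, "dy": -0.0013, "dz": -0.005, "yaw": 0, "jaw": 0.3}, {"dx": 0.0, "dy": -0.0013, "dz": -0.015, "yaw": 0, "jaw": 0.3}, {"dx": 0.0, "dy": -0.0013, "dz": -0.025, "yaw": 0, "jaw": 0.3}, {"dx": 0.0, "dy": -0.0013, "dz": -0.032, "yaw": 0, "jaw": 0.3}, {"dx": 0.0, "dy": -0.0013, "dz": -0.036, "yaw": 0, "jaw": 0.3}, {"dx": 0.0, "dy": -0.0013, "dz": -0.038, "yaw": 0, "jaw": 0.3}, {"dx": 0.0, "dy": -0.0013, "dz": -0.038, "yaw": 0, "jaw": 0.3}, {"dx": 0.0, "dy": -0.0013, "dz": -0.038, "yaw": 0, "jaw": 0.3}]'

```text
clock: 9.55
eef_pos: [624.4, 178.4, 26.3]
tool_rot: [3.142, 0.0, -2.888]
force: [0.4, -0.0, -1.4]
width: 38.1
gripper_force: 60.3
```

```bash
python3 m.py w9
```

```text
[624.51961621 178.4667498   26.46788035] [ 3.14153457  0.00072032 -2.88839678] 38.0369152932216 [-0.49163724  0.53421339 -1.43227761]
tcp disp [35.1  1.4 26.5] flange rect ((-37.74270248413086, 1.6344776153564453), (3.984382152557373, 56.0952033996582), 0.1865176558494568) z 77.73809602851665
barrel -62 [-28.2  40.9] [71.7]
barrel -45 [-17.2  30.9] [72.1]
barrel -32 [-17.3  21.4] [72.2]
base rect ((-17.965538024902344, 1.6949310302734375), (150.21640014648438, 96.46271514892578), 0.007058798801153898)
plate 3894 [-62.01062923 -54.34970133] [-31.23305424  34.54208976] 63.12061276106719
```

>>> arm_command --deltas '[{"dx": 0, "dy": 0, "dz": -0.003, "yaw": 0, "jaw": 0.3}, {"dx": 0, "dy": 0, "dz": -0.006, "yaw": 0, "jaw": 0.3}, {"dx": 0, "dy": 0, "dz": -0.008, "yaw": 0, "jaw": 0.3}, {"dx": 0, "dy": 0, "dz": -0.009, "yaw": 0, "jaw": 0.3}, {"dx": 0, "dy": 0, "dz": -0.0095, "yaw": 0, "jaw": 0.3}, {"dx": 0, "dy": 0, "dz": -0.0095, "yaw": 0, "jaw": 0.3}]'

```text
clock: 10.2
eef_pos: [624.1, 178.3, 16.6]
tool_rot: [-3.142, -0.0, -2.888]
force: [0.3, -0.8, -0.1]
width: 38.2
gripper_force: 60.3
```

>>> arm_command --deltas '[{"dx": 0, "dy": 0, "dz": -0.0005, "yaw": 0, "jaw": 0.3}, {"dx": 0, "dy": 0, "dz": -0.001, "yaw": 0, "jaw": 0.3}, {"dx": 0, "dy": 0, "dz": -0.001, "yaw": 0, "jaw": 0.3}, {"dx": 0, "dy": 0, "dz": -0.001, "yaw": 0, "jaw": 0.3}]'

```text
clock: 10.6
eef_pos: [624.3, 178.4, 15.8]
tool_rot: [3.142, 0.0, -2.888]
force: [-0.3, -0.4, 1.3]
width: 38.0
gripper_force: 60.4
```

>>> arm_command --deltas '[{"dx": -0.0015, "dy": -0.0004, "dz": 0, "yaw": 0, "jaw": 0.3}, {"dx": -0.003, "dy": -0.0008, "dz": 0, "yaw": 0, "jaw": 0.3}, {"dx": -0.0045, "dy": -0.0012, "dz": 0, "yaw": 0, "jaw": 0.3}, {"dx": -0.006, "dy": -0.0016, "dz": 0, "yaw": 0, "jaw": 0.3}, {"dx": -0.0075, "dy": -0.002, "dz": 0, "yaw": 0, "jaw": 0.3}, {"dx": -0.009, "dy": -0.0024, "dz": 0, "yaw": 0, "jaw": 0.3}, {"dx": -0.01, "dy": -0.0026, "dz": 0, "yaw": 0, "jaw": 0.3}, {"dx": -0.01, "dy": -0.0026, "dz": 0, "yaw": 0, "jaw": 0.3}]'

```text
clock: 11.4
eef_pos: [613.8, 175.7, 15.5]
tool_rot: [-3.142, -0.001, -2.888]
force: [0.7, 0.2, 1.5]
width: 37.6
gripper_force: 60.4
```

```bash
python3 m.py w10
```

```text
[613.86206347 175.62717122  15.55179442] [-3.1415668  -0.00062588 -2.88842576] 38.2196537629565 [ 1.3752721  -0.26666896  1.38636101]
tcp disp [24.1  1.4 15.6] flange rect ((-54.2082405090332, 1.378814697265625), (15.697232246398926, 65.2267837524414), 0.050281938165426254) z 67.7244016012656
barrel -62 [-26.8  32.7] [62.1]
barrel -45 [-28.1  32.4] [62.5]
barrel -32 [-17.2  30.3] [61.8]
base rect ((-27.255088806152344, 1.6709327697753906), (146.81007385253906, 96.52483367919922), 0.08106237649917603)
plate 4502 [-62.32385192 -45.20364773] [-31.10421448  34.28784742] 62.948976100032986
```

>>> arm_command --deltas '[{"dx": -0.0007, "dy": -0.0002, "dz": -0.0005, "yaw": 0, "jaw": 0.3}, {"dx": -0.0014, "dy": -0.0004, "dz": -0.0005, "yaw": 0, "jaw": 0.3}, {"dx": -0.0019, "dy": -0.0005, "dz": -0.001, "yaw": 0, "jaw": 0.3}, {"dx": -0.0019, "dy": -0.0005, "dz": -0.001, "yaw": 0, "jaw": 0.3}]'

```text
clock: 11.85
eef_pos: [611.4, 175.0, 14.1]
tool_rot: [-3.142, -0.002, -2.888]
force: [-0.5, -0.3, -0.4]
width: 37.7
gripper_force: 60.3
```

>>> arm_command --deltas '[{"dx": 0, "dy": 0, "dz": -0.001, "yaw": 0, "jaw": 0.3}, {"dx": 0, "dy": 0, "dz": -0.002, "yaw": 0, "jaw": 0.3}, {"dx": 0, "dy": 0, "dz": -0.002, "yaw": 0, "jaw": 0.3}, {"dx": 0, "dy": 0, "dz": -0.002, "yaw": 0, "jaw": 0.3}]'

```text
clock: 12.25
eef_pos: [612.3, 175.2, 12.6]
tool_rot: [3.142, 0.0, -2.888]
force: [1.0, -0.7, 0.3]
width: 37.9
gripper_force: 60.3
```

>>> arm_command --deltas '[{"dx": 0, "dy": 0, "dz": -0.001, "yaw": 0, "jaw": 0.3}, {"dx": 0, "dy": 0, "dz": -0.001, "yaw": 0, "jaw": 0.3}, {"dx": 0, "dy": 0, "dz": -0.001, "yaw": 0, "jaw": 0.6}, {"dx": 0, "dy": 0, "dz": -0.001, "yaw": 0, "jaw": 0.6}, {"dx": 0, "dy": 0, "dz": -0.001, "yaw": 0, "jaw": 0.6}, {"dx": 0, "dy": 0, "dz": -0.001, "yaw": 0, "jaw": 0.6}, {"dx": 0, "dy": 0, "dz": 0.01, "yaw": 0, "jaw": 0.6}, {"dx": 0, "dy": 0, "dz": 0.03, "yaw": 0, "jaw": 0.6}, {"dx": 0, "dy": 0, "dz": 0.07, "yaw": 0, "jaw": 0.6}, {"dx": 0, "dy": 0, "dz": 0.1, "yaw": 0, "jaw": 0.3}, {"dx": 0, "dy": 0, "dz": 0.11, "yaw": 0, "jaw": 0}, {"dx": 0, "dy": 0, "dz": 0.11, "yaw": 0, "jaw": 0}, {"dx": 0, "dy": 0, "dz": 0.11, "yaw": 0, "jaw": 0}, {"dx": 0, "dy": 0, "dz": 0.11, "yaw": 0, "jaw": 0}]'

```text
clock: 13.65
eef_pos: [611.0, 174.9, 121.0]
tool_rot: [-3.141, -0.003, -2.888]
force: [0.3, 0.1, -0.1]
width: 0.1
gripper_force: 0.0
```

```bash
cat > c.py <<'E'
import sys
from h import *
np.set_printoptions(suppress=True,linewidth=220)
f=sys.argv[1]
snap('wrist',f); s=read_state(); print(s['eef_pos'],s['tool_rot'][2],s['width'],s['force'])
im,P=cloud(f); q=todisp(P); z=q[...,2]
for x in range(-64,76,6):
    k=(abs(q[...,0]-x)<3)&(abs(q[...,1]-1.7)<40)&(z>40)&(z<72)
    if k.sum()>20: print(x,k.sum(),'y',np.percentile(q[k][:,1],[2,98]).round(1),'z',np.percentile(q[k][:,2],[20,50,90,97]).round(1))
e=todisp(s['eef_pos'])
for h in range(20,110,8):
    k=(abs(z-e[2]-h)<4)&(abs(q[...,0]-e[0])<40)&(abs(q[...,1]-e[1])<120)
    if k.any(): print('grip h',h,'x',np.percentile(q[k][:,0]-e[0],[1,99]).round(0),'y',np.percentile(q[k][:,1]-e[1],[0,100]).round(0))
im8=im
E
python3 c.py w11
```

```text
[611.10161921 174.92725066 120.93807955] -2.888307948705602 0.32156746310401163 [-0.30858008 -0.37311045 -0.56221855]
-64 297 y [-29.6  32.8] z [48.3 62.3 63.8 64.4]
-58 741 y [-30.8  34.1] z [62.6 63.2 64.1 64.4]
-52 451 y [-28.2  30.7] z [53.2 62.3 65.2 65.7]
-46 508 y [-24.7  27.2] z [56.8 63.8 65.2 65.6]
-40 403 y [-17.   20.3] z [53.8 56.6 58.3 58.7]
-34 458 y [-17.1  31.1] z [53.6 56.5 58.8 60.6]
-28 603 y [-26.8  39.9] z [53.3 56.5 63.6 67.9]
-22 692 y [-27.4  40.5] z [53.3 56.5 66.4 69.3]
-16 666 y [-27.7  40.4] z [53.1 56.1 66.2 69. ]
-10 478 y [-22.   36.9] z [53.  55.6 61.7 65.9]
-4 373 y [-17.6  29.5] z [52.1 54.8 56.9 60.2]
2 344 y [-17.3  19.9] z [51.9 54.4 56.1 56.5]
8 327 y [-17.3  19.8] z [51.2 53.9 55.5 56.1]
14 318 y [-17.2  20.7] z [50.7 53.6 55.2 55.7]
20 320 y [-16.8  20.3] z [50.3 53.1 54.8 55.2]
26 303 y [-17.1  20.3] z [50.  53.  54.4 54.9]
32 302 y [-18.   19.7] z [49.5 52.3 54.  54.6]
38 291 y [-17.3  20. ] z [49.4 52.1 53.8 54.3]
44 238 y [-16.5  20.2] z [49.2 51.5 53.3 54. ]
50 235 y [-12.5  15.7] z [45.9 49.4 53.1 53.8]
56 44 y [-13.4  15.8] z [48.3 50.  53.  53.4]
grip h 28 x [-11.  -6.] y [-10.  12.]
grip h 36 x [-11.  -6.] y [-13.  14.]
grip h 44 x [-11.  -6.] y [-13.  14.]
grip h 52 x [-11.  -6.] y [-13.  14.]
grip h 60 x [-11.  11.] y [-12.  14.]
grip h 68 x [-13.   9.] y [-31.  32.]
grip h 76 x [-13.   9.] y [-37.  38.]
grip h 84 x [-12.   9.] y [-43.  45.]
grip h 92 x [-17.   8.] y [-50.  51.]
grip h 100 x [-17.   6.] y [-58.  57.]
grip h 108 x [-17.  -4.] y [-61.  62.]
```

View pics/w11.png

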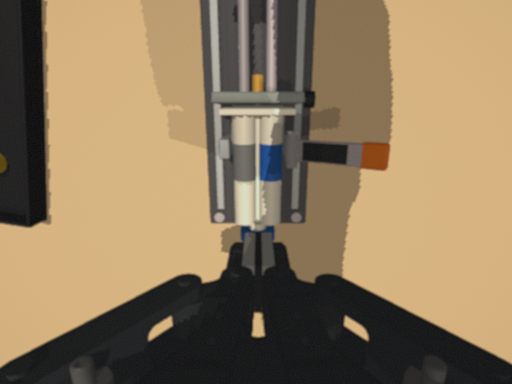

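Cartridge lies between the cheeks at (258,165), flange at (258,112) right in front of the plate, rear about 4 mm high: it is on the catch. I move the shut fingers over the barrels' rear.

>>> arm_command --deltas '[{"dx": -0.028, "dy": -0.007, "dz": 0, "yaw": 0, "jaw": 0}, {"dx": -0.0555, "dy": -0.014, "dz": 0, "yaw": 0, "jaw": 0}, {"dx": -0.0555, "dy": -0.014, "dz": -0.02, "yaw": 0, "jaw": 0}, {"dx": -0.0555, "dy": -0.014, "dz": -0.05, "yaw": 0, "jaw": 0}, {"dx": -0.0555, "dy": -0.014, "dz": -0.07, "yaw": 0, "jaw": 0}, {"dx": -0.0555, "dy": -0.014, "dz": -0.08, "yaw": 0, "jaw": 0}, {"dx": -0.0555, "dy": -0.014, "dz": -0.084, "yaw": 0, "jaw": 0}, {"dx": -0.0555, "dy": -0.014, "dz": -0.084, "yaw": 0, "jaw": 0}, {"dx": -0.0555, "dy": -0.014, "dz": -0.084, "yaw": 0, "jaw": 0}]'

```text
clock: 14.6
eef_pos: [557.4, 161.4, 39.2]
tool_rot: [3.142, 0.001, -2.888]
force: [-0.3, 0.0, -0.6]
width: 0.1
gripper_force: 0.0
```

>>> arm_command --deltas '[{"dx": 0, "dy": 0, "dz": -0.003, "yaw": 0, "jaw": 0}, {"dx": 0, "dy": 0, "dz": -0.005, "yaw": 0, "jaw": 0}, {"dx": 0, "dy": 0, "dz": -0.007, "yaw": 0, "jaw": 0}, {"dx": 0, "dy": 0, "dz": -0.007, "yaw": 0, "jaw": 0}, {"dx": 0, "dy": 0, "dz": -0.007, "yaw": 0, "jaw": 0}]'

```text
clock: 15.1
eef_pos: [556.9, 161.5, 31.9]
tool_rot: [3.141, 0.0, -2.888]
force: [-1.1, 0.6, 3.2]
width: -0.3
gripper_force: 1.4
```

Contact (about 3 N). I press in small steps.

>>> arm_command --deltas '[{"dx": 0, "dy": 0, "dz": -0.0005, "yaw": 0, "jaw": 0}, {"dx": 0, "dy": 0, "dz": -0.001, "yaw": 0, "jaw": 0}, {"dx": 0, "dy": 0, "dz": -0.001, "yaw": 0, "jaw": 0}, {"dx": 0, "dy": 0, "dz": -0.001, "yaw": 0, "jaw": 0}]'

```text
clock: 15.5
eef_pos: [556.7, 161.4, 30.8]
tool_rot: [3.141, -0.0, -2.888]
force: [-1.1, 0.1, 4.2]
width: -0.1
gripper_force: 2.1
```

>>> arm_command --deltas '[{"dx": 0, "dy": 0, "dz": -0.001, "yaw": 0, "jaw": 0}, {"dx": 0, "dy": 0, "dz": -0.0015, "yaw": 0, "jaw": 0}, {"dx": 0, "dy": 0, "dz": -0.002, "yaw": 0, "jaw": 0}, {"dx": 0, "dy": 0, "dz": -0.002, "yaw": 0, "jaw": 0}]'

```text
clock: 15.9
eef_pos: [556.1, 161.4, 29.0]
tool_rot: [3.141, -0.001, -2.888]
force: [-2.6, -0.1, 8.4]
width: -0.3
gripper_force: 3.8
```

>>> arm_command --deltas '[{"dx": 0, "dy": 0, "dz": -0.0005, "yaw": 0, "jaw": 0}, {"dx": 0, "dy": 0, "dz": -0.001, "yaw": 0, "jaw": 0}, {"dx": 0, "dy": 0, "dz": -0.0015, "yaw": 0, "jaw": 0}, {"dx": 0, "dy": 0, "dz": -0.0015, "yaw": 0, "jaw": 0}]'

```text
clock: 16.3
eef_pos: [556.1, 161.4, 28.6]
tool_rot: [3.141, -0.001, -2.888]
force: [-5.3, 0.2, 16.6]
width: -0.0
gripper_force: 7.9
```

>>> arm_command --deltas '[{"dx": 0, "dy": 0, "dz": 0.01, "yaw": 0, "jaw": 0}, {"dx": 0, "dy": 0, "dz": 0.04, "yaw": 0, "jaw": 0}, {"dx": 0.03, "dy": 0.008, "dz": 0.08, "yaw": 0, "jaw": 0}, {"dx": 0.055, "dy": 0.014, "dz": 0.092, "yaw": 0, "jaw": 0}, {"dx": 0.055, "dy": 0.014, "dz": 0.092, "yaw": 0, "jaw": 0}, {"dx": 0.055, "dy": 0.014, "dz": 0.092, "yaw": 0, "jaw": 0}, {"dx": 0.055, "dy": 0.014, "dz": 0.092, "yaw": 0, "jaw": 0}]'

```text
clock: 17.0
eef_pos: [609.9, 174.5, 117.8]
tool_rot: [-3.141, -0.004, -2.888]
force: [-0.3, -0.3, -0.1]
width: -0.1
gripper_force: 0.0
```

```bash
python3 c.py w12 | grep -v grip
```

```text
[609.96247186 174.64238782 117.82436702] -2.888372467115651 0.23298448478778472 [-1.06810955  0.03976955 -0.3680847 ]
-64 285 y [-29.3  32.8] z [48.5 62.  63.5 64. ]
-58 849 y [-30.8  34.3] z [62.6 63.2 64.  64.5]
-52 554 y [-27.2  30.2] z [59.1 60.3 62.5 63.2]
-46 430 y [-19.1  23.4] z [50.6 53.3 59.9 61. ]
-40 398 y [-17.   20.4] z [50.1 52.9 54.6 55.3]
-34 452 y [-17.1  31.6] z [50.3 53.2 56.4 60.4]
-28 606 y [-26.9  40.2] z [51.1 53.7 63.6 68.1]
-22 690 y [-28.   40.7] z [51.6 54.  66.4 69.2]
-16 681 y [-27.5  40.7] z [52.  54.  66.6 69.3]
-10 488 y [-18.7  37. ] z [51.5 54.  62.  65.2]
-4 380 y [-17.3  29.9] z [50.6 53.5 55.4 60.1]
2 352 y [-17.1  20.5] z [50.7 53.4 55.2 55.8]
8 339 y [-17.1  19.9] z [50.7 53.3 54.9 55.5]
14 328 y [-16.9  20.2] z [50.8 53.2 55.  55.6]
20 331 y [-17.  20.] z [50.5 53.4 55.1 55.6]
26 321 y [-16.7  20.7] z [50.7 53.4 55.  55.5]
32 319 y [-17.4  20.9] z [51.1 53.4 55.2 55.8]
38 317 y [-17.6  20.5] z [50.7 53.6 55.2 55.8]
44 209 y [-17.   19.5] z [50.8 53.  55.  55.7]
50 175 y [-13.   16.3] z [45.7 50.3 53.7 55.5]
56 39 y [-13.   16.5] z [50.1 52.1 55.3 56.4]
```

The cartridge now lies level along its whole length (barrel tops 53.4 mm throughout, firm under 16 N), so it is home. Next I swing the clamp by pushing it over with the shut fingers, starting outside its end.

```bash
python3 - <<'E'
from h import *
s=read_state(); e=s['eef_pos']; print(e)
im,P=cloud('w12'); q=todisp(P); h=cv2.cvtColor(im,cv2.COLOR_RGB2HSV)
o=(h[...,0]<15)&(h[...,1]>180)&(h[...,2]>130)&(q[...,1]>50)&(q[...,1]<120)
print('tab',o.sum(),np.nanpercentile(q[o],[3,50,97],axis=0).round(1))
c,sn=np.cos(YD),np.sin(YD)
for y,z in((116,125),(116,85),(106,84),(100,86),(90,95),(76,104),(59,110),(41,111),(31,106),(19,102),(8,95),(-0.6,85),(-6.6,74),(-9,66)):
    w=D+np.array([-20*c-y*sn,-20*sn+y*c]); print(y,z,((np.r_[w,z-26.5]-e)/1000).round(4))
E
```

```text
[609.96247186 174.64238782 117.82436702]
tab 606 [[-27.5  73.   90.4]
 [-20.3  79.5  94.8]
 [-12.8  85.6  98.5]]
116 125 [-0.0674  0.101  -0.0193]
116 85 [-0.0674  0.101  -0.0593]
106 84 [-0.0649  0.0913 -0.0603]
100 86 [-0.0634  0.0855 -0.0583]
90 95 [-0.0609  0.0758 -0.0493]
76 104 [-0.0574  0.0622 -0.0403]
59 110 [-0.0532  0.0458 -0.0343]
41 111 [-0.0487  0.0284 -0.0333]
31 106 [-0.0462  0.0187 -0.0383]
19 102 [-0.0432  0.0071 -0.0423]
8 95 [-0.0404 -0.0036 -0.0493]
-0.6 85 [-0.0383 -0.0119 -0.0593]
-6.6 74 [-0.0368 -0.0177 -0.0703]
-9 66 [-0.0362 -0.0201 -0.0783]
```

>>> arm_command --deltas '[{"dx": -0.03, "dy": 0.04, "dz": 0, "yaw": 0, "jaw": 0}, {"dx": -0.06, "dy": 0.08, "dz": 0, "yaw": 0, "jaw": 0}, {"dx": -0.0674, "dy": 0.101, "dz": 0, "yaw": 0, "jaw": 0}, {"dx": -0.0674, "dy": 0.101, "dz": -0.02, "yaw": 0, "jaw": 0}, {"dx": -0.0674, "dy": 0.101, "dz": -0.05, "yaw": 0, "jaw": 0}, {"dx": -0.0674, "dy": 0.101, "dz": -0.0595, "yaw": 0, "jaw": 0}, {"dx": -0.0674, "dy": 0.101, "dz": -0.0595, "yaw": 0, "jaw": 0}, {"dx": -0.0649, "dy": 0.0913, "dz": -0.06, "yaw": 0, "jaw": 0}, {"dx": -0.0634, "dy": 0.0855, "dz": -0.0583, "yaw": 0, "jaw": 0}, {"dx": -0.062, "dy": 0.08, "dz": -0.053, "yaw": 0, "jaw": 0}, {"dx": -0.0609, "dy": 0.0758, "dz": -0.0493, "yaw": 0, "jaw": 0}, {"dx": -0.0609, "dy": 0.0758, "dz": -0.0493, "yaw": 0, "jaw": 0}]'

```text
clock: 18.25
eef_pos: [551.2, 252.8, 72.4]
tool_rot: [3.138, 0.002, -2.889]
force: [-2.8, 3.9, 5.6]
width: 0.2
gripper_force: 3.1
```

```bash
cat > tab.py <<'E'
import sys
from h import *
f=sys.argv[1]; n=sys.argv[2]
snap(n,f); s=read_state(); e=s['eef_pos']; print(e,todisp(e).round(1),s['force'])
im,P=cloud(f); q=todisp(P); h=cv2.cvtColor(im,cv2.COLOR_RGB2HSV)
o=(h[...,0]<15)&(h[...,1]>170)&(h[...,2]>60)&(q[...,1]>-60)&(q[...,1]<130)&(abs(q[...,0]+20)<25)&(q[...,2]>48)
print('tab',o.sum(),np.nanpercentile(q[o],[3,50,97],axis=0).round(1) if o.any() else '')
E
python3 tab.py w13 wrist; python3 tab.py s13 scene
```

```text
[551.15731229 252.89129385  72.21239874] [-17.3  91.8  72.2] [-3.50113724  3.97801704  5.61834671]
tab 794 [[-29.   65.9  98.3]
 [-23.4  72.7 105.5]
 [-13.7  79.  109.2]]
[551.11180058 252.9799025   72.11954899] [-17.4  91.9  72.1] [-3.71914916  4.37826829  5.46332398]
tab 70 [[-25.9  64.9  95.5]
 [-15.3  70.3 102.2]
 [-10.3  77.9 107.8]]
```

>>> arm_command --deltas '[{"dx": 0, "dy": 0, "dz": 0.004, "yaw": 0, "jaw": 0}, {"dx": 0.001, "dy": -0.005, "dz": 0.008, "yaw": 0, "jaw": 0}, {"dx": 0.002, "dy": -0.01, "dz": 0.012, "yaw": 0, "jaw": 0}, {"dx": 0.003, "dy": -0.0136, "dz": 0.014, "yaw": 0, "jaw": 0}, {"dx": 0.004, "dy": -0.018, "dz": 0.016, "yaw": 0, "jaw": 0}, {"dx": 0.005, "dy": -0.024, "dz": 0.018, "yaw": 0, "jaw": 0}, {"dx": 0.007, "dy": -0.03, "dz": 0.02, "yaw": 0, "jaw": 0}, {"dx": 0.007, "dy": -0.03, "dz": 0.02, "yaw": 0, "jaw": 0}]'

```text
clock: 19.15
eef_pos: [559.1, 222.1, 93.0]
tool_rot: [3.139, 0.004, -2.889]
force: [-5.2, 3.8, 17.9]
width: 0.1
gripper_force: 9.4
```

```bash
python3 tab.py w14 wrist; python3 tab.py s14 scene
```

```text
[559.1229598  222.15227982  92.9957645 ] [-17.3  60.1  93. ] [-4.63154079  4.20857195 18.81776991]
tab 327 [[-29.1  44.  111.5]
 [-27.2  48.  121.1]
 [-17.7  53.  125.1]]
[559.12201585 222.24012128  92.96302392] [-17.3  60.2  93. ] [-4.05493034  3.73895611 18.04781504]
tab 55 [[-23.4  42.6 107.6]
 [-13.3  45.9 115.9]
 [ -9.4  50.7 122.7]]
```

>>> arm_command --deltas '[{"dx": 0, "dy": 0, "dz": 0.002, "yaw": 0, "jaw": 0}, {"dx": 0, "dy": 0, "dz": 0.004, "yaw": 0, "jaw": 0}, {"dx": 0, "dy": 0, "dz": 0.004, "yaw": 0, "jaw": 0}]'

```text
clock: 19.55
eef_pos: [558.6, 219.8, 94.2]
tool_rot: [-3.141, 0.001, -2.89]
force: [-0.5, 0.9, 4.2]
width: -0.0
gripper_force: 2.3
```

```bash
python3 tab.py w15 wrist; python3 - <<'E'
from h import *
im,P=cloud('w15'); q=todisp(P); e=todisp(read_state()['eef_pos'])
# side profile of finger/clamp seen by wrist cam: by z bin, y range, in x window
for z in range(100,150,4):
    k=(abs(q[...,2]-z)<2)&(q[...,0]<-5)&(q[...,0]>-45)&(q[...,1]>30)&(q[...,1]<90)
    if k.any(): print(z,k.sum(),np.percentile(q[k][:,0],[2,98]).round(0),np.percentile(q[k][:,1],[2,98]).round(0))
E
```

```text
[558.54923727 219.88593297  94.13711463] [-18.4  58.   94.1] [0.39357716 0.44310069 4.57795276]
tab 281 [[-29.1  42.5 111.9]
 [-27.6  46.4 121.9]
 [-19.2  51.  125.7]]
100 62 [-28. -13.] [38. 44.]
104 46 [-28. -13.] [39. 44.]
108 48 [-28. -13.] [40. 47.]
112 66 [-29. -14.] [41. 48.]
116 69 [-29. -15.] [42. 49.]
120 63 [-29. -18.] [43. 50.]
124 209 [-29. -24.] [45. 68.]
128 173 [-30. -25.] [46. 71.]
132 203 [-30. -25.] [46. 72.]
136 214 [-30. -24.] [46. 72.]
140 238 [-30. -25.] [46. 72.]
144 256 [-30. -25.] [46. 72.]
148 247 [-30. -25.] [46. 72.]
```

>>> arm_command --deltas '[{"dx": -0.0015, "dy": 0.006, "dz": 0.004, "yaw": 0, "jaw": 0}, {"dx": -0.003, "dy": 0.0116, "dz": 0.004, "yaw": 0, "jaw": 0}, {"dx": -0.003, "dy": 0.0116, "dz": -0.004, "yaw": 0, "jaw": 0}, {"dx": -0.003, "dy": 0.0116, "dz": -0.013, "yaw": 0, "jaw": 0}, {"dx": -0.003, "dy": 0.0116, "dz": -0.014, "yaw": 0, "jaw": 0}, {"dx": -0.001, "dy": 0.004, "dz": -0.014, "yaw": 0, "jaw": 0}, {"dx": 0.001, "dy": -0.004, "dz": -0.014, "yaw": 0, "jaw": 0}, {"dx": 0.003, "dy": -0.012, "dz": -0.014, "yaw": 0, "jaw": 0}, {"dx": 0.005, "dy": -0.018, "dz": -0.014, "yaw": 0, "jaw": 0}, {"dx": 0.006, "dy": -0.022, "dz": -0.014, "yaw": 0, "jaw": 0}, {"dx": 0.006, "dy": -0.022, "dz": -0.014, "yaw": 0, "jaw": 0}]'

```text
clock: 20.7
eef_pos: [564.3, 197.7, 79.9]
tool_rot: [-3.141, 0.0, -2.89]
force: [0.0, 0.2, -0.2]
width: -0.4
gripper_force: 0.0
```

```bash
python3 tab.py w16 wrist; python3 tab.py s16 scene
```

```text
[564.17872725 198.26469436  79.85522756] [-18.4  35.7  79.9] [-0.61206084  0.12899384  0.63832253]
tab 648 [[-29.   15.2 113.2]
 [-24.9  18.9 125.7]
 [-14.9  22.7 127.7]]
[564.1443026  198.7303431   79.91614589] [-18.3  36.2  79.9] [ 0.21754495  0.11810845 -0.27253593]
tab 51 [[-25.9  12.9 110.9]
 [-12.6  16.1 122.6]
 [-10.   20.4 126.9]]
```

>>> arm_command --deltas '[{"dx": 0.002, "dy": -0.008, "dz": -0.003, "yaw": 0, "jaw": 0}, {"dx": 0.004, "dy": -0.016, "dz": -0.007, "yaw": 0, "jaw": 0}, {"dx": 0.0055, "dy": -0.021, "dz": -0.01, "yaw": 0, "jaw": 0}, {"dx": 0.007, "dy": -0.0266, "dz": -0.014, "yaw": 0, "jaw": 0}, {"dx": 0.008, "dy": -0.031, "dz": -0.019, "yaw": 0, "jaw": 0}, {"dx": 0.009, "dy": -0.035, "dz": -0.024, "yaw": 0, "jaw": 0}, {"dx": 0.01, "dy": -0.038, "dz": -0.03, "yaw": 0, "jaw": 0}, {"dx": 0.0105, "dy": -0.041, "dz": -0.035, "yaw": 0, "jaw": 0}, {"dx": 0.0105, "dy": -0.041, "dz": -0.035, "yaw": 0, "jaw": 0}, {"dx": 0.0105, "dy": -0.041, "dz": -0.035, "yaw": 0, "jaw": 0}]'

```text
clock: 21.8
eef_pos: [573.8, 157.9, 44.4]
tool_rot: [-3.142, -0.001, -2.888]
force: [-0.2, 0.3, -0.2]
width: -0.2
gripper_force: 0.0
```

```bash
python3 tab.py w17 wrist; python3 tab.py s17 scene
```

```text
[574.00811088 158.08315024  44.61126054] [-18.9  -5.7  44.6] [0.33802814 1.32872526 0.56026982]
tab 1018 [[-28.6 -38.3  69.4]
 [-21.2 -30.8  72. ]
 [-12.4 -23.2  73.8]]
[574.12264582 158.17602439  44.75451659] [-18.8  -5.6  44.8] [0.11283801 0.14702062 0.62388812]
tab 72 [[-27.1 -40.   65.3]
 [-16.3 -32.4  70. ]
 [-10.4 -24.3  73.3]]
```

>>> arm_command --deltas '[{"dx": 0, "dy": 0, "dz": 0.012, "yaw": 0, "jaw": 0}, {"dx": 0.003, "dy": -0.013, "dz": 0.012, "yaw": 0, "jaw": 0}, {"dx": 0.006, "dy": -0.025, "dz": 0.012, "yaw": 0, "jaw": 0}, {"dx": 0.006, "dy": -0.025, "dz": 0.006, "yaw": 0, "jaw": 0}, {"dx": 0.006, "dy": -0.025, "dz": 0, "yaw": 0, "jaw": 0}, {"dx": 0.006, "dy": -0.025, "dz": -0.004, "yaw": 0, "jaw": 0}, {"dx": 0.006, "dy": -0.025, "dz": -0.008, "yaw": 0, "jaw": 0}, {"dx": 0.006, "dy": -0.025, "dz": -0.01, "yaw": 0, "jaw": 0}, {"dx": 0.006, "dy": -0.025, "dz": -0.011, "yaw": 0, "jaw": 0}, {"dx": 0.006, "dy": -0.025, "dz": -0.011, "yaw": 0, "jaw": 0}]'

```text
clock: 22.9
eef_pos: [580.1, 133.3, 36.6]
tool_rot: [-3.142, -0.0, -2.888]
force: [-6.7, -3.1, 26.1]
width: -0.2
gripper_force: 13.1
```

>>> arm_command --deltas '[{"dx": 0, "dy": 0, "dz": 0.01, "yaw": 0, "jaw": 0}, {"dx": 0, "dy": 0, "dz": 0.04, "yaw": 0, "jaw": 0}, {"dx": 0.02, "dy": 0.005, "dz": 0.08, "yaw": 0, "jaw": 0}, {"dx": 0.05, "dy": 0.012, "dz": 0.12, "yaw": 0, "jaw": 0}, {"dx": 0.05, "dy": 0.012, "dz": 0.12, "yaw": 0, "jaw": 0}, {"dx": 0.05, "dy": 0.012, "dz": 0.12, "yaw": 0, "jaw": 0}, {"dx": 0.05, "dy": 0.012, "dz": 0.12, "yaw": 0, "jaw": 0}]'

```text
clock: 23.6
eef_pos: [628.3, 144.9, 152.0]
tool_rot: [3.141, -0.004, -2.888]
force: [0.4, 0.8, -0.7]
width: -0.1
gripper_force: 0.0
```

```bash
python3 tab.py w18 wrist; python3 c.py w19|grep -v grip; python3 - <<'E'
from h import *
im,P=cloud('w18'); q=todisp(P)
for y in range(30,-46,-6):
    k=(abs(q[...,0]+20)<5)&(abs(q[...,1]-y)<2)&(q[...,2]>50); print(y,k.sum(),np.median(q[k][:,2]).round(1) if k.any() else '')
E
```

```text
[628.11596651 144.79345153 151.82673972] [ 30.2 -32.1 151.8] [-0.06162077  0.14676134 -0.59299117]
tab 384 [[-28.2 -40.3  60.1]
 [-20.  -32.6  61.4]
 [-12.2 -24.9  62.6]]
[628.33963736 144.76247424 151.89336796] -2.888081670994991 0.05754804621955489 [ 0.27409889  0.14515907 -0.07607982]
-64 173 y [-29.1  31.5] z [47.8 49.7 63.4 63.7]
-58 659 y [-31.1  33.6] z [62.7 63.3 64.2 64.7]
-52 504 y [-29.2  31.5] z [56.7 59.9 62.6 63.5]
-46 359 y [-24.2  26. ] z [51.5 54.  60.4 61.1]
-40 353 y [-17.9  19.2] z [50.  52.8 54.5 55. ]
-34 347 y [-17.8  30.3] z [50.3 53.1 55.3 60.7]
-28 499 y [-36.1  31.3] z [52.8 60.2 62.2 63. ]
-22 590 y [-37.   31.6] z [60.5 61.2 62.6 63.3]
-16 585 y [-37.   31.7] z [60.5 61.2 62.7 63.3]
-10 397 y [-36.2  31.4] z [53.  59.9 61.9 62.7]
-4 322 y [-18.6  29.7] z [50.8 53.3 55.1 60.4]
2 289 y [-18.3  19.6] z [50.4 53.1 54.9 55.4]
8 274 y [-18.   19.6] z [50.  52.9 54.5 55.3]
14 280 y [-18.2  19.6] z [50.1 53.1 54.6 55.2]
20 265 y [-18.4  19.5] z [50.  53.  54.6 55.2]
26 255 y [-18.4  19.6] z [50.3 52.9 54.7 55.2]
32 267 y [-18.5  19.7] z [50.3 53.1 54.8 55.2]
38 249 y [-17.6  19.6] z [50.2 53.2 54.7 55.3]
44 179 y [-17.9  19. ] z [50.  52.6 54.4 55. ]
50 252 y [-12.7  15.1] z [48.9 52.9 60.  61. ]
56 184 y [-13.4  15.5] z [55.2 58.6 61.6 62.1]
62 89 y [-12.7  14.7] z [53.7 56.1 60.9 61.2]
68 113 y [-8.1 10.6] z [51.4 53.5 55.1 55.9]
74 40 y [-8.   9.7] z [50.6 53.7 55.2 55.9]
30 46 63.0
24 55 61.3
18 54 60.8
12 58 60.6
6 57 60.8
0 57 60.5
-6 59 60.7
-12 60 60.6
-18 60 60.7
-24 60 61.1
-30 59 61.7
-36 59 61.4
-42 24 60.6
```

View pics/w18.png

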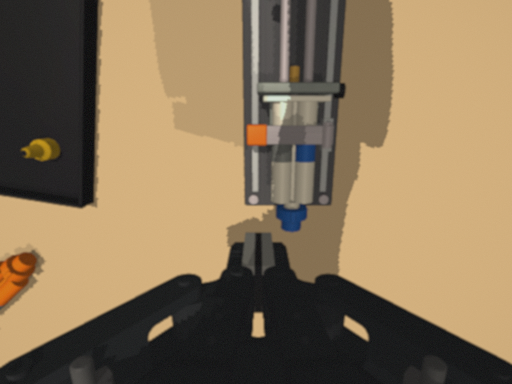

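The clamp lies flat over the barrels (60.6 mm from hinge to tab, orange tab at (257,135)), with the cartridge level beneath it and the gripper clear. I hand it in.

```bash
python3 -c "from cell import *; print(finish_job())"
```

```text
the job is handed in; nothing more can be done
None
```

The blue cartridge is fully home in the dispenser (level, and firm under about 16 N at the rear) with the clamp closed flat over it, and the job was handed in at about 24 s; the hand-in returned no verdict. I pushed the clamp over with the shut fingers instead of pinching its tab, and pressed it closed with about 26 N.

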